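Load the flanged barrel into the clay extruder foot

TASK

Load the clay extruder: pick up the aluminium barrel, slide it sideways into the slotted plate of the extruder foot with its flange under the plate, and press it gently onto the sprung buffer at the slot's far end. Then let go and swing the clamp lever round behind the barrel until it nips the barrel snugly against the buffer, springy but not squashed hard, and leave it clamped there. Do not ram the barrel or disturb the pots and tools around.

Things in the scene. Friction and masses are not known exactly. Their poses are not given: they have to be found in the camera images.
- barrel: Loose upright aluminium extruder barrel, about 0.35 kg, round: tube 36 mm in diameter on a flange 60 mm in diameter and 6 mm thick at its foot; 90 mm tall in all. Origin: centre of the flange's underside; z up the tube. It starts standing on the table.
- mount: The extruder foot, fixed on the table. Origin on the table below the slotted plate's middle; x runs along the slot (barrel goes in towards +x, mouth faces -x), z up. Base slab: top 10 mm above the table, x -105 to +80 mm, y +-60 mm; its bare apron at x -105 to -40 mm takes the barrel before it slides in. Slot centred on y = 0. Forcing the barrel on the foot above 35 N harms it.
- slot_mouth (a point): Centre of the slot's mouth, at plate top height: 30 mm along -x of the foot's origin, 24 mm above the table. Axes as the foot's. The steel plate is 6 mm thick, x -30 to +45 mm, y +-55 mm, its underside 8 mm above the slab; slot 39 mm wide along its whole length; lips flare to 59 mm wide over the 10 mm before the mouth. The flange's channel under the plate is 66 mm wide.
- buffer: Fixed housing across the slot's line, 64 mm wide, 50 mm high, origin on the table 72 mm along +x of the foot's origin, axes as the foot's. From it a rod stands out to -x with a flat sprung rubber pad, 27 to 45 mm above the table. The rod's setting varies and is not reported: the pad meets the barrel when the barrel's axis is between 9 mm before and 9 mm past the foot's origin.
- buffer_top (a point): Middle of the top of the buffer housing, 50 mm above the table, right above the housing's origin. The buffer's pad gives 1 mm per 4 N, at most 8 mm. A proper nip is 4 to 16 N on it (1 to 4 mm of give); 25 N is ramming.
- keeper: Clamp lever: steel bar 10 mm wide, 27 to 37 mm above the table, swinging level on an upright pin. Origin on the table under the pin, 23 mm along -x and 48 mm along +y of the foot's origin. The bar points along its own -y. Parallel to the foot's y it lies across the slot. It starts 1.6 to 2.05 rad clockwise (from above) of that, over the mouth's +y side, and closes anticlockwise to 0.4 rad past it.
- keeper_knob (a point): Centre of the top of the lever's round upright black knob, 16 mm in diameter, 37 to 75 mm above the table, 120 mm from the pin. The hinge is stiff (1.0 N m of friction: about 8 N at the knob) and stays where left. The bar meets the barrel about 48 mm from the pin, so 1 N on the barrel adds 0.4 N at the knob.
- bowl: White bowl, bystander, 100 mm across, 45 mm high. Origin under its centre.
- mug: Terracotta mug, bystander, 76 mm across, 85 mm high. Origin under its centre.
- brush: Brush lying on the table, bystander. Origin near its middle.
- slip_jar: Small glass jar, bystander, 60 mm across, 80 mm high. Origin under its centre.

How it is judged:
By the outcome, as a careful person would: the job done as asked, in the order asked, and still so for the second after the job is handed in, with the robot touching nothing.
It also fails if it takes over 72 s, if anything falls off the work surface, if the arm or the gripper's body presses on something with over 40 N, if the wrist force passes 120 N, or if a joint passes its speed limit or range.

ROBOT

A 6-joint arm with a two-finger parallel gripper is mounted at the origin on the work surface. World frame = base frame: x ahead of the robot, y to its left, z up, the work surface at z = 0. Lengths are in m, angles in degrees, forces in N, time in s.
With the tool pointing down it reaches from about 0.25 to 0.85 m from the base axis. Payload 12.5 kg.
Tool frame: the origin (TCP) lies midway between the tips of the shut fingers; the grasp point (between the pads) lies 19 mm behind it (arm.tcp_to_grasp is the distance from the TCP to the grasp point, in m); z points along the fingers, y is the line along which they close (so a half turn about z gives the same grasp; the last joint's range is limited). The gripper opens to 93 mm and grips with 3 to 60 N. Pads are 15 mm wide; open, the fingers measure 128 mm over their backs; the gripper's body (75 mm by 188 mm) begins 65 mm behind the grasp point.
Start: joints at [66.944, 20.094, 94.641, -0, 65.266, -4.847], TCP at [0.172, 0.522, 0.219] pointing down, gripper open.
Joint ranges: [-157.81, 157.81], [-45, 120.19], [0.68, 151.7], [-89.99, 269.99], [4.06, 180], [-164.3, 164.3]. Speed limits (degrees/s): [127.2, 127.2, 159.86, 180, 180, 180].

INTERFACE

Orientations are given as a 3x3 rotation matrix whose columns are the frame's x, y, z axes.
In Python, from cell import arm gives the robot as it stands. The module is installed in compiled form; this text tells all that it offers. Calls block until the motion is done:
- arm.move_ptp(position, orientation): joint-space move of the TCP to a pose.
- arm.servo_line(position, rot=None, speed=0.15, stop_force=None): straight line of the TCP; rot=None keeps the orientation; speed is the mean speed in m/s. With stop_force (N) it stops when the force on the tool has changed by that much, and returns True; else False.
- arm.set_joints(angles): joint-space move.
- arm.release() and arm.close_gripper(force=None): open the fingers fully, or close them until they stop; force is the grip in N (None keeps the last).
- arm.pause(seconds).
- arm.ik(position, orientation): joint angles nearest the present ones, or None.
- arm.capture(name): name is "scene" or "top"; returns a dict with "frame" (420x560x3 uint8, red, green, blue), "range_z" (420x560 float32, m along the optical axis (not along the pixel's ray), 0 where there is no reading), "K" (3x3 intrinsics, pixels), "world_from_camera" (4x4, takes a point from camera to world coordinates). Camera axes: x right, y down, z forward; pixel columns grow to the right and rows downward; lengths in m; the calibration is good to about 2 mm. A picture is of the moment at which its call begins.
A pose or a line that the arm cannot do raises arm.MotionError and nothing moves.
- arm.hand_in(): hands the job in; it is judged then, once.
Trained networks look in the newest picture that a camera, given by its name, has taken for a name from the list of things; names that differ only in an ending like _2 or _b are one class to them, and where a whole thing is asked for, a point or a joint stands for the part that bears it (a point fixed in the world has none). Each returns a list of dicts, best first, with "conf" (0 to 1); they miss things now and then, are a little off and sometimes report something else, mostly with a low value. They report only what shows in the picture. A call takes as long as a camera call.
- arm.regions_of(label, camera): "pixels" (420x560 bool, what is visible of it) and "box" ([left, top, width, height] in pixels, round what is visible of it).
Readings, each from a call of its own:
- arm.read_time_s(): time.
- arm.read_qpos(): joint angles.
- arm.read_qvel(): joint speeds.
- arm.read_tau(): joint torques, N m.
- arm.read_tcp_pos(): TCP position.
- arm.read_tcp_rot(): TCP orientation.
- arm.read_wrist_force(): force on the tool from outside, world axes, zero at the start.
- arm.read_moment(): the same for the moment, N m.
- arm.read_width(): finger opening in m.
- arm.read_finger_force(): force on a finger pad.
Only numpy, scipy, OpenCV 4.12 (cv2) and the standard library are available. Lean on these libraries where they do the work, as an engineer would, in place of code of your own. Each camera call takes 0.05 s, during which the arm holds its last target. There are 200 camera calls.

## Working session

There is one attempt and no reset: what is moved stays moved. The work goes in short steps, each a Python script; the robot and the scene stay as the last script left them, time stands still between calls to the robot, and variables do not carry over. Pictures are saved under pics/ and viewed, at most 10 in all, crops included, and the job is handed in when it is done.

```bash
mkdir -p pics; cat > h.py <<'E'
import numpy as np, cv2
from cell import arm
def cap(n):
    c=arm.capture(n); return c
def pts(c,mask=None):
    z=c["range_z"]; K=c["K"]; T=c["world_from_camera"]
    v,u=np.nonzero((z>0) if mask is None else (mask&(z>0)))
    d=z[v,u]; P=np.c_[(u-K[0,2])*d/K[0,0],(v-K[1,2])*d/K[1,1],d]
    return P@T[:3,:3].T+T[:3,3],u,v
def save(c,n): cv2.imwrite("pics/"+n,c["frame"][:,:,::-1])
E
python3 - <<'E'
from h import *
for n in ("top","scene"):
    c=cap(n); save(c,n+"0.png"); print(n,c["world_from_camera"].round(3).tolist(),c["K"].round(1).tolist())
    for l in ("barrel","mount","buffer","keeper","keeper_knob","bowl","mug","brush","slip_jar"):
        for r in arm.regions_of(l,n)[:2]:
            P,_,_=pts(c,r["pixels"]); 
            print(l,round(r["conf"],2),r["box"],len(P),P.min(0).round(3),P.max(0).round(3),np.median(P,0).round(3))
print(arm.read_time_s())
E
```

```text
top [[-0.086, -0.975, 0.205, 0.31], [-0.996, 0.083, -0.021, 0.004], [0.004, -0.206, -0.979, 1.45], [0.0, 0.0, 0.0, 1.0]] [[469.3, 0.0, 274.0], [0.0, 469.3, 210.0], [0.0, 0.0, 1.0]]
barrel 0.74 [340.9, 214.9, 20.5, 21.6] 268 [ 0.513 -0.287 -0.003] [ 0.567 -0.234  0.098] [ 0.533 -0.254  0.05 ]
mount 0.8 [225.2, 198.4, 88.7, 55.4] 2384 [ 0.479 -0.136 -0.005] [0.643 0.126 0.08 ] [0.556 0.02  0.013]
buffer 0.47 [227.4, 225.9, 21.9, 20.7] 246 [ 0.506  0.054 -0.005] [0.575 0.123 0.057] [0.541 0.098 0.045]
keeper 0.73 [267.4, 226.6, 43.7, 13.2] 116 [ 0.513 -0.128 -0.006] [0.545 0.002 0.08 ] [ 0.528 -0.091  0.038]
keeper_knob 0.54 [266.9, 226.8, 42.9, 14.3] 135 [ 0.513 -0.126  0.006] [0.54  0.002 0.08 ] [ 0.527 -0.054  0.037]
bowl 0.87 [288.3, 138.3, 29.2, 29.9] 727 [ 0.734 -0.185 -0.003] [ 0.83  -0.083  0.051] [ 0.791 -0.133  0.02 ]
bowl 0.26 [343.3, 217.8, 16.1, 21.9] 304 [ 0.509 -0.292 -0.005] [ 0.567 -0.234  0.098] [ 0.531 -0.255  0.028]
mug 0.57 [387.5, 239.2, 31.8, 37.8] 729 [ 0.374 -0.435 -0.004] [ 0.48  -0.361  0.092] [ 0.416 -0.403  0.031]
brush 0.61 [130.2, 199.3, 36.3, 61.2] 639 [ 
[... 944 characters left out ...]
  -0.127 -0.003] [0.644 0.141 0.082] [0.556 0.016 0.013]
bowl 0.79 [241.4, 267.9, 37.0, 36.4] 1095 [ 0.732 -0.176  0.001] [ 0.827 -0.081  0.05 ] [ 0.77  -0.126  0.021]
mug 0.66 [107.0, 186.9, 36.8, 35.8] 966 [ 0.372 -0.441 -0.002] [ 0.483 -0.358  0.09 ] [ 0.425 -0.397  0.054]
mug 0.59 [293.3, 174.6, 22.2, 26.4] 313 [ 0.468  0.056 -0.001] [0.567 0.128 0.056] [0.541 0.099 0.045]
brush 0.93 [358.6, 155.6, 60.7, 42.6] 681 [ 0.476  0.312 -0.002] [0.675 0.417 0.026] [0.601 0.367 0.018]
slip_jar 0.88 [328.5, 123.6, 23.1, 30.6] 483 [ 0.385  0.246 -0.003] [0.442 0.323 0.085] [0.427 0.267 0.059]
slip_jar 0.2 [287.9, 174.0, 27.7, 20.2] 265 [0.503 0.056 0.003] [0.566 0.137 0.056] [0.542 0.101 0.047]
1.0
```

```bash
python3 - <<'E'
import cv2,numpy as np
a=cv2.imread("pics/top0.png")[190:265,215:375]; b=cv2.imread("pics/scene0.png")[160:250,160:330]
a=cv2.resize(a,None,fx=4,fy=4,interpolation=2);b=cv2.resize(b,None,fx=3.2,fy=3.2,interpolation=2)
o=np.zeros((600,800,3),np.uint8);o[:300,:640]=a;o[305:305+b.shape[0],:b.shape[1]]=b[:295];cv2.imwrite("pics/c0.png",o)
E
python3 - <<'E'
from h import *
# base slab top z~10mm, plate top 24mm
for n in ("top","scene"):
    c=cap(n); P,u,v=pts(c)
    box=(P[:,0]>.44)&(P[:,0]<.68)&(P[:,1]>-.16)&(P[:,1]<.16); P=P[box]
    s=P[(P[:,2]>.006)&(P[:,2]<.09)]
    r=cv2.minAreaRect((s[:,:2]*1000).astype(np.float32)); print(n,"all",r)
    for lo,hi in ((.006,.016),(.019,.028),(.033,.041),(.046,.058),(.068,.085)):
        q=P[(P[:,2]>lo)&(P[:,2]<hi)]
        print(lo,len(q),cv2.minAreaRect((q[:,:2]*1000).astype(np.float32)),np.median(q,0).round(4))
    print("table z",np.median(P[abs(P[:,2])<.005,2]))
E
```

```text
top all ((559.1399536132812, 0.206390380859375), (316.3111267089844, 237.71058654785156), 89.1239013671875)
0.006 1291 ((559.1399536132812, 0.206390380859375), (316.3111267089844, 237.71058654785156), 89.1239013671875) [ 0.5683 -0.004   0.0097]
0.019 472 ((555.4070434570312, 34.602134704589844), (120.64989471435547, 108.61426544189453), 4.28306770324707) [0.5686 0.0419 0.0232]
0.033 152 ((522.0401611328125, -2.6440811157226562), (245.22633361816406, 62.54856491088867), 82.17876434326172) [ 0.527  -0.0337  0.0372]
0.046 132 ((521.521728515625, 6.884056091308594), (235.79161071777344, 60.177616119384766), 80.78241729736328) [0.5358 0.1015 0.0496]
0.068 23 ((535.1110229492188, -122.46080780029297), (12.432173728942871, 11.853677749633789), 83.95169830322266) [ 0.5354 -0.1219  0.0731]
table z -0.00032605319260503585
scene all ((567.0980834960938, -0.995849609375), (216.18389892578125, 312.0028991699219), 1.4452298879623413)
0.006 1499 ((567.0980834960938, -0.995849609375), (216.18389892578125, 312.0028991699219), 1.4452298879623413) [ 0.5674 -0.0066  0.0109]
0.019 532 ((559.0214233398438, 22.716758728027344), (113.68115997314453, 191.47555541992188), 16.01260757446289) [0.5707 0.0443 0.0247]
0.033 207 ((523.8441162109375, 3.585968017578125), (247.02565002441406, 58.7847900390625), 83.54349517822266) [ 0.5261 -0.0248  0.0378]
0.046 162 ((524.0062255859375, 1.612335205078125), (252.17477416992188, 63.217445373535156), 85.19235229492188) [0.5377 0.1026 0.0498]
0.068 27 ((533.9508056640625, -118.84803771972656), (14.230306625366211, 15.316641807556152), 72.66577911376953) [ 0.5344 -0.1192  0.0758]
table z 0.0008943572108485176
```

View pics/c0.png

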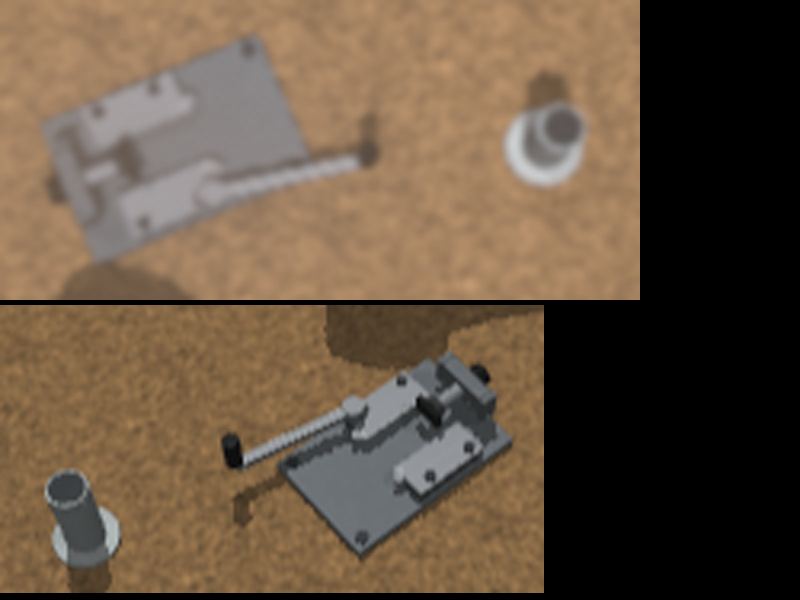

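```bash
cat > fit.py <<'E'
from h import *
from scipy.optimize import minimize, least_squares
from scipy.ndimage import gaussian_filter
res=.5; G=np.mgrid[-170:110:res,-150:150:res]; X,Y=G
H0=np.zeros_like(X)
H0[(X>-105)&(X<80)&(abs(Y)<60)]=10
half=np.where(X<-30,19.5+(-30-X),19.5)
H0[(X>-40)&(X<45)&(abs(Y)<55)&(abs(Y)>half)]=24
H0[(X>64)&(X<80)&(abs(Y)<32)]=50
def model(phi):
    H=H0.copy(); d=np.array([-np.sin(phi),-np.cos(phi)])   # clockwise of -y
    a=(X+23)*d[0]+(Y-48)*d[1]; b=-(X+23)*d[1]+(Y-48)*d[0]
    H[(a>0)&(a<120)&(abs(b)<5)]=37
    H[(a-120)**2+b**2<64]=75
    return gaussian_filter(H,3)
def cost(p,P):
    x,y,th,phi=p; H=model(phi); c,s=np.cos(th),np.sin(th)
    q=(P[:,:2]-[x/1000,y/1000])*1000; a=q[:,0]*c+q[:,1]*s; b=-q[:,0]*s+q[:,1]*c
    i=np.clip(((a+170)/res).astype(int),0,H.shape[0]-1); j=np.clip(((b+150)/res).astype(int),0,H.shape[1]-1)
    ok=(abs(a+30)<135)&(abs(b)<145)
    return np.minimum(abs(P[:,2]*1000-H[i,j]),10)[ok].mean()
def foot(c,p0):
    P,_,_=pts(c); P=P[(abs(P[:,0]-.55)<.17)&(abs(P[:,1])<.2)&(P[:,2]<.1)]
    best=None
    for dth in (-.15,0,.15):
        S=np.array(p0)+[0,0,dth,0]; sim=np.vstack([S]+[S+np.eye(4)[k]*[12,12,.12,.2][k] for k in range(4)])
        r=minimize(cost,S,args=(P,),method="Nelder-Mead",options=dict(initial_simplex=sim,maxiter=250,xatol=.02,fatol=1e-4))
        if best is None or r.fun<best.fun: best=r
    return best
def barrel(c,xy):
    P,_,_=pts(c); q=P[(np.hypot(P[:,0]-xy[0],P[:,1]-xy[1])<.03)&(P[:,2]>.015)&(P[:,2]<.088)]
    f=lambda p:np.hypot(q[:,0]-p[0],q[:,1]-p[1])*1000-18
    r=least_squares(f,xy,loss="soft_l1",f_scale=1,x_scale=.01); return r.x,np.median(abs(r.fun)),len(q)
if __name__=="__main__":
    for n in ("top","scene"):
        c=cap(n); r=foot(c,[565,25,1.85,1.8]); print(n,r.x.round(3),r.fun)
        print(barrel(c,np.array([.535,-.262])))
        P,_,_=pts(c); q=P[(np.hypot(P[:,0]-.54,P[:,1]+.26)<.05)]
        t=q[q[:,2]>.08]; print("rim",cv2.minEnclosingCircle((t[:,:2]*1000).astype(np.float32)))
        t=q[(q[:,2]>.004)]; print("flange",cv2.minEnclosingCircle((t[:,:2]*1000).astype(np.float32)))
E
python3 fit.py
```

```text
top [558.617  34.628   1.88    1.723] 2.9401393706305403
(array([ 0.53923608, -0.2633512 ]), np.float64(0.5840817207519589), 90)
rim ((538.3971557617188, -262.4427185058594), 18.159746170043945)
flange ((542.8839721679688, -262.16717529296875), 45.838104248046875)
scene [555.988  37.378   1.887   1.737] 2.5278070144357363
(array([ 0.535129  , -0.25974096]), np.float64(0.4921179586273361), 189)
rim ((535.9862060546875, -259.6749572753906), 18.572343826293945)
flange ((545.3507690429688, -255.7075958251953), 44.709842681884766)
```

```bash
cat >> h.py <<'E'
TH=1.8835; F=np.array([.5573,.0360])
def R(a):
    y=np.array([np.cos(a),np.sin(a),0]); z=np.array([0,0,-1.]); return np.c_[np.cross(y,z),y,z]
def yaw_ok(p,a):
    """pick the half-turn variant with the smaller wrist move"""
    q0=np.array(arm.read_qpos()); best=None
    for b in (a,a+np.pi):
        q=arm.ik(p,R(b))
        if q is not None:
            d=abs(np.array(q)-q0).max()
            if best is None or d<best[0]: best=(d,b,q)
    return best
def W(x,y,z):
    c,s=np.cos(TH),np.sin(TH); return np.array([F[0]+c*x-s*y,F[1]+s*x+c*y,z])
E
python3 - <<'E'
from h import *
B=np.array([.5371,-.2614])
def P(z): return np.r_[B,z]
d,a2,q=yaw_ok(P(.12),TH+np.pi/2); print(d,a2,q)
# first the crosswise squeeze, whichever quarter turn is in range
a1=min((a2-np.pi/2,a2+np.pi/2),key=lambda a:(lambda q:999 if q is None else abs(q[5]))(arm.ik(P(.12),R(a))))
arm.move_ptp(P(.13),R(a1)); arm.servo_line(P(.05),speed=.12)
arm.close_gripper(4); print(arm.read_width()); arm.release()
arm.servo_line(P(.05),rot=R(a2),speed=.1) if False else None
arm.servo_line(P(.13),speed=.15); arm.move_ptp(P(.13),R(a2)); arm.servo_line(P(.05),speed=.12)
arm.close_gripper(4); print(arm.read_width())
for n in ("top","scene"):
    from fit import barrel
    c=cap(n); print(barrel(c,B))
arm.close_gripper(30); print(arm.read_width(),arm.read_tcp_pos(),arm.read_qpos(),arm.read_time_s(),a1,a2)
save(c,"s1.png")
E
```

```text
97.3631257891205 6.595888980384689 [-3.04163883e+01  3.14215141e+01  9.23139673e+01 -2.54444375e-14
  5.62645186e+01 -4.83329890e+01]
0.035794514423356995
0.0357656425598215
(array([ 0.5371, -0.2614]), np.float64(nan), 0)
(array([ 0.5371, -0.2614]), np.float64(nan), 0)
0.035342380604396276 [ 0.53711098 -0.26137319  0.04997028] [-3.04145650e+01  3.70889944e+01  9.42806003e+01  2.67541495e-03
  4.86312728e+01 -4.83321475e+01] 11.1667 5.025092653589793 6.595888980384689
  return _methods._mean(a, axis=axis, dtype=dtype,
  ret = ret.dtype.type(ret / rcount)
```

```bash
python3 - <<'E'
from h import *
a2=6.595888980384689
p=arm.read_tcp_pos()
arm.servo_line([p[0],p[1],.115],speed=.12)
t=W(-78,0,.115); arm.servo_line(t,speed=.15)
arm.servo_line(W(-78,0,.066),speed=.08)
f0=arm.read_wrist_force()
print(arm.servo_line(W(-78,0,.057),speed=.01,stop_force=3),f0,arm.read_wrist_force(),arm.read_tcp_pos(),W(-78,0,0),arm.read_width(),arm.read_time_s())
o=np.zeros((600,800,3),np.uint8)
for k,(n,b) in enumerate((("scene",(150,250,210,340)),("top",(190,265,215,345)))):
    c=cap(n); np.savez(f"{n}1.npz",z=c["range_z"],K=c["K"],T=c["world_from_camera"],f=c["frame"])
    i=c["frame"][b[0]:b[1],b[2]:b[3],::-1]; i=cv2.resize(i,None,fx=3.9,fy=3.9,interpolation=2)[:300] if k else cv2.resize(i,None,fx=3,fy=3,interpolation=2)
    o[k*300:k*300+i.shape[0],:i.shape[1]]=i
cv2.imwrite("pics/c1.png",o)
E
```

```text
Traceback (most recent call last):
cell.MotionError: the arm cannot follow that straight line within its joint ranges
```

```bash
python3 - <<'E'
from h import *
print(arm.read_tcp_pos(),arm.read_qpos(),arm.read_time_s())
for a in (6.595888980384689,6.595888980384689-np.pi):
  for f in (0,.5,1):
    p=np.array(arm.read_tcp_pos()); t=W(-78,0,.115); print(a,t,arm.ik(p+f*(t-p),R(a)))
E
```

```text
[ 0.53667918 -0.26111834  0.11434423] [-3.04132080e+01  3.18288951e+01  9.25537311e+01 -7.95416431e-04
  5.56799147e+01 -4.83292037e+01] 11.8583
6.595888980384689 [ 24.55262073 -74.18141428   0.115     ] [-3.04135145e+01  3.18011920e+01  9.26024445e+01 -2.54444375e-14
  5.55963634e+01 -4.83301152e+01]
6.595888980384689 [ 24.55262073 -74.18141428   0.115     ] None
6.595888980384689 [ 24.55262073 -74.18141428   0.115     ] None
3.4542963267948963 [ 24.55262073 -74.18141428   0.115     ] [-3.04135145e+01  3.18011920e+01  9.26024445e+01 -2.54444375e-14
  5.55963634e+01  1.31669885e+02]
3.4542963267948963 [ 24.55262073 -74.18141428   0.115     ] None
3.4542963267948963 [ 24.55262073 -74.18141428   0.115     ] None
```

Unit slip in W (mm versus m); fix.

```bash
sed -i 's|    c,s=np.cos(TH),np.sin(TH); return|    x,y=x/1000,y/1000; c,s=np.cos(TH),np.sin(TH); return|' h.py; python3 - <<'E'
from h import *
t=W(-78,0,.115); arm.servo_line(t,speed=.15)
arm.servo_line(W(-78,0,.066),speed=.08)
f0=arm.read_wrist_force()
print(arm.servo_line(W(-78,0,.057),speed=.01,stop_force=3),f0,arm.read_wrist_force(),arm.read_tcp_pos(),W(-78,0,0),arm.read_width(),arm.read_time_s())
o=np.zeros((600,800,3),np.uint8)
for k,(n,b) in enumerate((("scene",(150,250,210,340)),("top",(190,265,215,345)))):
    c=cap(n); np.savez(f"{n}1.npz",z=c["range_z"],K=c["K"],T=c["world_from_camera"],f=c["frame"])
    i=c["frame"][b[0]:b[1],b[2]:b[3],::-1]; i=cv2.resize(i,None,fx=3.9,fy=3.9,interpolation=2)[:300] if k else cv2.resize(i,None,fx=3,fy=3,interpolation=2)
    o[k*300:k*300+i.shape[0],:i.shape[1]]=i
cv2.imwrite("pics/c1.png",o)
E
```

```text
True [-0.32902065  0.34715114 -3.2900806 ] [-0.3639474  -0.63196569  4.41649269] [ 0.58152838 -0.03833245  0.06309761] [ 0.58129532 -0.03821741  0.        ] 0.03565486988085981 14.7583
```

View pics/c1.png

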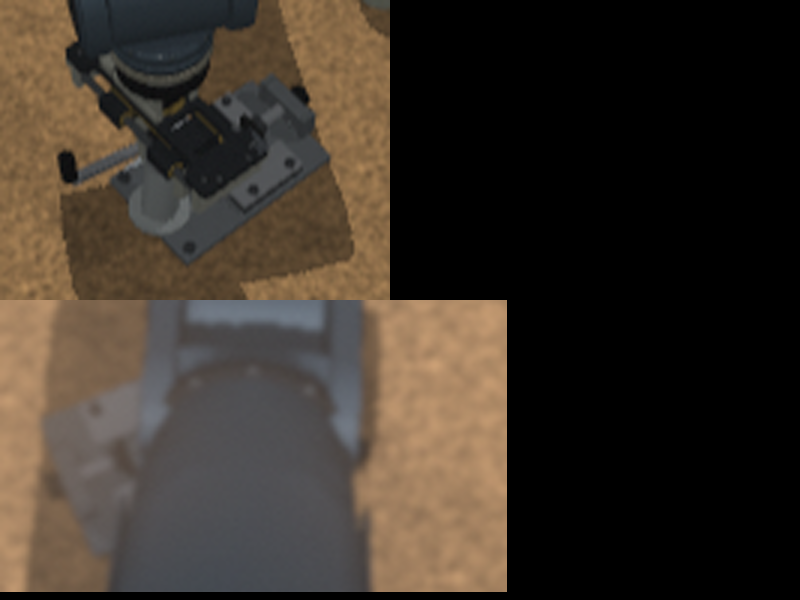

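```bash
python3 - <<'E'
from h import *
from scipy.optimize import least_squares
d=np.load("scene1.npz"); c=dict(range_z=d["z"],K=d["K"],world_from_camera=d["T"]); P,u,v=pts(c)
t=np.array(arm.read_tcp_pos())[:2]
r=np.hypot(*(P[:,:2]-t).T)
for lo,hi,rad in ((.022,.05,18),):
    q=P[(r<.03)&(P[:,2]>lo)&(P[:,2]<hi)]
    s=least_squares(lambda p:np.hypot(q[:,0]-p[0],q[:,1]-p[1])*1000-rad,t,loss="soft_l1",x_scale=.01)
    print(len(q),s.x,t,(s.x-t)*1000,np.median(abs(s.fun)))
# flange top height
c_,s_=np.cos(TH),np.sin(TH); 
q=P[(r>.021)&(r<.028)&(P[:,2]<.03)]; 
A=np.c_[q[:,:2]-t,np.ones(len(q))]; print(len(q),np.median(q[:,2]),np.linalg.lstsq(A,q[:,2],rcond=None)[0])
# slab height
e=(P[:,:2]-F); a=e[:,0]*c_+e[:,1]*s_; b=-e[:,0]*s_+e[:,1]*c_
m=(a>-.1)&(a<-.045)&(b<-.035)&(b>-.055)&(P[:,2]<.03); print("slab",m.sum(),np.median(P[m,2]))
m=(a>-.02)&(a<.04)&(b<-.025)&(b>-.05)&(P[:,2]<.04); print("plate",m.sum(),np.median(P[m,2]))
print(arm.read_wrist_force(),arm.read_moment())
E
```

```text
86 [ 0.5828203  -0.04605429] [ 0.58151191 -0.03832999] [ 1.3083837  -7.72430784] 0.9851454283819159
59 0.020529461267203675 [ 0.11210769 -0.30361133  0.0166613 ]
slab 121 0.011250031909735503
plate 128 0.025064739047492623
[-0.56949357 -0.49834654  4.79079051] [-0.11191071 -0.03660515  0.02442465]
```

```bash
python3 - <<'E'
from h import *
p=np.array(arm.read_tcp_pos())
print(arm.servo_line(W(-78,0,.0600),speed=.01,stop_force=10),arm.read_tcp_pos(),arm.read_wrist_force())
arm.release()
arm.servo_line(W(-78,0,.14),speed=.15)
a1=5.025092653589793
arm.move_ptp(W(-78,0,.14),R(a1))
from fit import barrel
c=cap("scene"); x,m,n=barrel(c,W(-78,0,0)[:2]); print("barrel",x,(x-W(-78,0,0)[:2])*1000,m,n)
b=(150,250,210,340); cv2.imwrite("pics/c2.png",cv2.resize(c["frame"][b[0]:b[1],b[2]:b[3],::-1],None,fx=4,fy=4,interpolation=2))
print(arm.read_time_s())
E
```

```text
True [ 0.58188536 -0.03854314  0.0629168 ] [-1.28616039 -0.17233054  6.82352084]
barrel [ 0.58394891 -0.04781695] [ 2.65358747 -9.59953992] 0.9194540743718846 222
18.2167
```

View pics/c2.png

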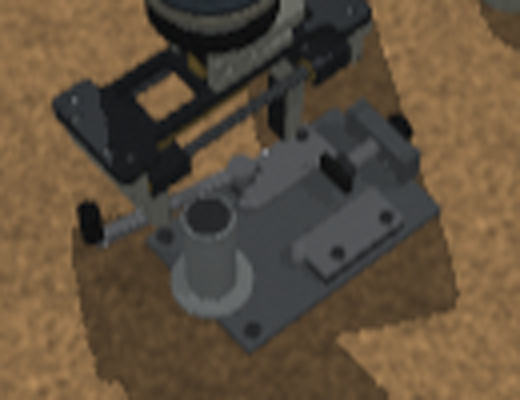

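```bash
python3 - <<'E'
from h import *
from scipy.optimize import least_squares
a1=5.025092653589793
arm.move_ptp(W(-88,0,.12),R(a1)); arm.servo_line(W(-88,0,.0575),speed=.1)
arm.close_gripper(4); w=arm.read_width(); arm.close_gripper(25)
print(w,arm.read_width(),arm.read_tcp_pos(),W(-88,0,.0575),arm.read_wrist_force())
c=cap("scene"); P,u,v=pts(c); t=np.array(arm.read_tcp_pos())[:2]
FS=np.array([.55599,.03738]); c_,s_=np.cos(TH),np.sin(TH)
loc=lambda p,F:(((p-F)@np.array([[c_,-s_],[s_,c_]]))*1000).round(2)
r=np.hypot(*(P[:,:2]-t).T); q=P[(r<.03)&(P[:,2]>.02)&(P[:,2]<.06)]
for lo,hi in ((.02,.06),(.02,.038),(.038,.06)):
    k=q[(q[:,2]>lo)&(q[:,2]<hi)]
    s=least_squares(lambda p:np.hypot(k[:,0]-p[0],k[:,1]-p[1])*1000-18,t,loss="soft_l1",x_scale=.01)
    print(len(k),"foot coords by camera",loc(s.x,FS),"tcp",loc(t,F),np.median(abs(s.fun)))
print(arm.read_time_s())
E
```

```text
0.03562146374950973 0.035603419843882995 [ 0.58449167 -0.04788831  0.05754691] [ 0.58437164 -0.04773247  0.0575    ] [ 0.18234211 -2.01924815 -0.02283835]
89 foot coords by camera [-8.765e+01 -6.000e-02] tcp [-8.814e+01 -5.000e-02] 0.6925403285823712
45 foot coords by camera [-87.69  -0.26] tcp [-8.814e+01 -5.000e-02] 0.6870605291842082
44 foot coords by camera [-8.755e+01  8.000e-02] tcp [-8.814e+01 -5.000e-02] 0.7840486536563311
20.4333
```

```bash
cat >> h.py <<'E'
def foot_xy(p):
    e=(np.array(p)[:2]-F)*1000; c,s=np.cos(TH),np.sin(TH); return np.array([e[0]*c+e[1]*s,-e[0]*s+e[1]*c])
def st(tag=""):
    p=arm.read_tcp_pos(); f=np.array(arm.read_wrist_force()); c,s=np.cos(TH),np.sin(TH)
    print(tag,"xy",foot_xy(p).round(2),"z",round(p[2]*1000,2),"f",np.round([f[0]*c+f[1]*s,-f[0]*s+f[1]*c,f[2]],2),"w",round(arm.read_width()*1000,2),"t",round(arm.read_time_s(),2))
E
python3 - <<'E'
from h import *
st(); arm.servo_line(W(-88,0,.0583),speed=.02); st("lift")
for x,v in ((-62,.04),(-40,.025),(-22,.025)):
    s=arm.servo_line(W(x,0,.0583),speed=v,stop_force=6); st(s)
    if s: break
E
```

```text
xy [-8.814e+01 -5.000e-02] z 57.55 f [-3.1  -0.77  0.47] w 35.79 t 20.43
lift xy [-87.65   0.39] z 57.91 f [-0.05  1.11 -2.46] w 35.76 t 20.68
False xy [-6.209e+01 -6.000e-02] z 58.35 f [-0.62  0.39 -3.  ] w 35.61 t 21.48
False xy [-4.011e+01 -1.000e-02] z 58.3 f [ 0.59  0.25 -3.94] w 35.98 t 22.52
False xy [-22.05  -0.03] z 58.31 f [-0.11 -0.35 -3.19] w 35.61 t 23.38
```

```bash
python3 - <<'E'
from h import *
s=arm.servo_line(W(14,0,.0583),speed=.012,stop_force=5); st(s)
arm.pause(.3); st(); st()
E
```

```text
True xy [7.11 0.01] z 58.08 f [-4.73  0.33 -0.44] w 35.61 t 25.56
 xy [7.2 0.3] z 57.64 f [-4.98 -1.18 -1.77] w 35.53 t 25.86
 xy [7.2 0.3] z 57.64 f [-4.98 -1.18 -1.77] w 35.53 t 25.86
```

```bash
cat >> h.py <<'E'
PIN=(-23.,48.)
def knob(psi,z):   # psi: angle anticlockwise past parallel
    p=W(PIN[0]+120*np.sin(psi),PIN[1]-120*np.cos(psi),z); return p,R(TH+psi)
E
python3 - <<'E'
from h import *
from fit import foot,barrel
arm.release(); p=arm.read_tcp_pos(); arm.servo_line([p[0],p[1],.15],speed=.2)
k,r=knob(-1.73,.12)
for ps in (-1.73,-.8,.2): print(arm.ik(*knob(ps,.044)))
arm.move_ptp(k,r)
for n in ("scene","top"):
    c=cap(n); b,m,nn=barrel(c,W(6,0,0)[:2]); print(n,"barrel",foot_xy(b),m,nn)
    P,_,_=pts(c); q=P[(np.hypot(*(P[:,:2]-k[:2]).T)<.03)&(P[:,2]>.066)&(P[:,2]<.08)]; print("knob",len(q),np.median(q,0) if len(q) else 0,k)
    if n=="scene": b=(150,250,210,340); cv2.imwrite("pics/c3.png",cv2.resize(c["frame"][b[0]:b[1],b[2]:b[3],::-1],None,fx=4,fy=4,interpolation=2))
st()
E
```

```text
[-1.73669133e+01  3.38652459e+01  1.01838273e+02 -2.54444375e-14
  4.42964808e+01 -2.61618155e+01]
[-9.44953255e+00  4.00823240e+01  8.94371220e+01 -2.54444375e-14
  5.04805540e+01 -7.15295097e+01]
[ 1.07588398e+00  3.99708721e+01  8.96606996e+01 -2.54444375e-14
  5.03684283e+01 -1.18299873e+02]
scene barrel [8.16663084 1.02031803] 1.5720805788664958 296
knob 1 [ 0.54058434 -0.11754288  0.06804049] [ 0.53705104 -0.11924001  0.12      ]
top barrel [7.24643886 2.18707016] 4.588889123993644 141
knob 0 0 [ 0.53705104 -0.11924001  0.12      ]
 xy [-141.22   66.91] z 119.86 f [ 0.6  -0.39 -0.52] w 92.96 t 29.12
```

View pics/c3.png

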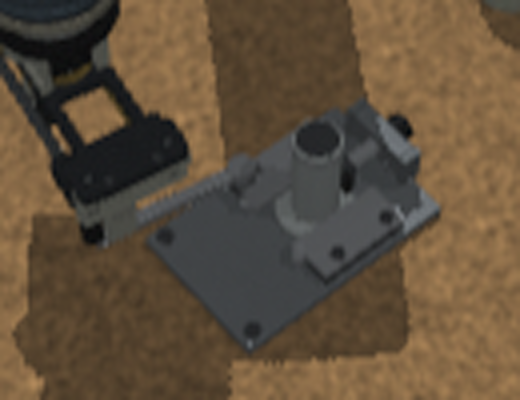

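```bash
cat >> h.py <<'E'
def ft(psi):
    f=np.array(arm.read_wrist_force()); a=TH+psi; t=np.array([np.cos(a),np.sin(a)]); d=np.array([np.sin(a),-np.cos(a)])
    p=np.array(arm.read_tcp_pos())[:2]-W(*PIN,0)[:2]
    act=np.arctan2(p[1],p[0])+np.pi/2-TH; act=(act+np.pi)%(2*np.pi)-np.pi
    return round(-f[:2]@t,2),round(f[:2]@d,2),round(f[2],2),round(act,4),round(np.hypot(*p)*1000,2)
E
python3 - <<'E'
from h import *
k,r=knob(-1.73,.044); s=arm.servo_line(k,speed=.1,stop_force=6); st(s)
if not s:
    arm.close_gripper(5); st("closed"); print(ft(-1.73)); arm.close_gripper(20); st(); 
    for ps in np.linspace(-1.73,-1.43,4)[1:]:
        s=arm.servo_line(*knob(ps,.044)[:1],rot=knob(ps,.044)[1],speed=.06,stop_force=25); print(s,ps,ft(ps)); 
        if s: break
    st()
E
```

```text
False xy [-141.68   66.72] z 44.49 f [-0.11  0.44 -0.19] w 93.08 t 30.02
closed xy [-141.31   68.06] z 43.85 f [-0.96  6.62  3.39] w 15.9 t 31.2
(np.float64(6.38), np.float64(1.99), np.float64(3.39), np.float64(-1.7388), np.float64(120.0))
 xy [-141.34   68.04] z 43.86 f [-0.89  7.07  3.59] w 15.61 t 31.42
False -1.63 (np.float64(1.87), np.float64(-0.15), np.float64(0.83), np.float64(-1.6325), np.float64(119.97))
False -1.53 (np.float64(1.55), np.float64(-0.67), np.float64(0.76), np.float64(-1.5313), np.float64(119.88))
False -1.43 (np.float64(0.84), np.float64(-0.16), np.float64(0.24), np.float64(-1.4307), np.float64(119.83))
 xy [-141.66   31.27] z 43.89 f [0.04 0.85 0.24] w 15.6 t 32.47
```

```bash
python3 - <<'E'
from h import *
for ps in np.linspace(-1.43,-.05,15)[1:]:
    s=arm.servo_line(*knob(ps,.044)[:1],rot=knob(ps,.044)[1],speed=.07,stop_force=25)
    if s: break
print(s,ps,ft(ps)); st()
for ps in np.arange(-.03,.08,.02):
    k,r=knob(ps,.044); s=arm.servo_line(k,rot=r,speed=.03,stop_force=20); print(s,round(ps,3),*map(float,ft(ps)))
    if s: break
st()
c=cap("scene"); b=(150,250,210,340); cv2.imwrite("pics/c4.png",cv2.resize(c["frame"][b[0]:b[1],b[2]:b[3],::-1],None,fx=4,fy=4,interpolation=2))
E
```

```text
False -0.05 (np.float64(-0.4), np.float64(-7.37), np.float64(2.64), np.float64(-0.0516), np.float64(119.16))
 xy [-29.14 -71.  ] z 43.89 f [0.77 7.34 2.64] w 15.47 t 36.9
False -0.03 4.1 -8.08 1.48 -0.0377 119.17
False -0.01 4.68 -7.54 1.92 -0.0196 119.17
False 0.01 5.01 -7.29 0.91 -0.0001 119.15
False 0.03 6.23 -7.78 0.41 0.0196 119.16
False 0.05 5.0 -7.51 1.41 0.0399 119.13
False 0.07 5.67 -6.92 0.67 0.0596 119.14
 xy [-15.91 -70.93] z 43.89 f [-6.14  6.51  0.67] w 15.71 t 38.4
```

View pics/c4.png

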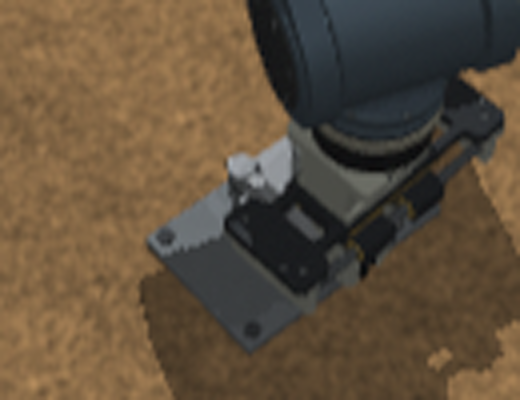

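```bash
python3 - <<'E'
from h import *
for ps in np.arange(.08,.161,.01):
    k,r=knob(ps,.044); s=arm.servo_line(k,rot=r,speed=.02,stop_force=12); v=[ft(ps)]
    for _ in range(4): arm.pause(.02); v.append(ft(ps))
    v=np.mean(v,0); print(s,round(ps,3),v.round(3))
    if s or v[0]>9.3: break
st()
E
```

```text
False 0.08 [ 6.23800e+00 -7.78800e+00  7.26000e-01  6.80000e-02  1.19162e+02]
False 0.09 [ 6.0940e+00 -7.0460e+00  1.1820e+00  7.8000e-02  1.1915e+02]
False 0.1 [ 6.57400e+00 -7.38800e+00  5.88000e-01  8.80000e-02  1.19156e+02]
False 0.11 [ 6.31000e+00 -7.19200e+00  4.04000e-01  9.80000e-02  1.19166e+02]
False 0.12 [ 6.52200e+00 -7.68200e+00  7.14000e-01  1.08000e-01  1.19154e+02]
False 0.13 [ 6.06600e+00 -7.43600e+00  3.72000e-01  1.18000e-01  1.19154e+02]
False 0.14 [  6.744  -7.288   0.126   0.128 119.166]
False 0.15 [  7.59   -7.13   -0.404   0.136 119.156]
False 0.16 [  8.7    -7.2    -0.568   0.145 119.162]
 xy [ -5.79 -69.91] z 43.94 f [-9.06  6.3  -1.  ] w 15.69 t 41.3
```

```bash
python3 - <<'E'
from h import *
for ps in (.17,.18,.19):
    k,r=knob(ps,.044); s=arm.servo_line(k,rot=r,speed=.02,stop_force=12); v=[ft(ps)]
    for _ in range(4): arm.pause(.02); v.append(ft(ps))
    v=np.mean(v,0); print(s,round(ps,3),v.round(3))
    if s or v[0]>10.4: break
arm.pause(.3); print(ft(ps)); st()
E
```

```text
False 0.17 [  9.016  -7.554  -0.556   0.154 119.162]
False 0.18 [ 10.258  -7.46   -0.684   0.163 119.164]
False 0.19 [ 10.526  -7.284  -1.348   0.172 119.164]
(np.float64(9.95), np.float64(-7.93), np.float64(-1.83), np.float64(0.1721), np.float64(119.17))
 xy [ -2.59 -69.41] z 43.91 f [-11.27   5.9   -1.83] w 15.64 t 42.55
```

```bash
python3 - <<'E'
from h import *
from fit import barrel
arm.release(); p=arm.read_tcp_pos(); st()
arm.servo_line([p[0],p[1],.2],speed=.2); arm.servo_line([.42,-.14,.25],speed=.25); st()
for n in ("scene","top"):
    c=cap(n); b,m,nn=barrel(c,W(8,0,0)[:2]); print(n,foot_xy(b),m,nn)
    P,_,_=pts(c); k=knob(.172,0)[0]; q=P[(np.hypot(*(P[:,:2]-k[:2]).T)<.03)&(P[:,2]>.066)&(P[:,2]<.08)]
    if len(q): m=np.median(q,0); print("knob",len(q),foot_xy(m),foot_xy(k))
    if n=="scene": b=(150,250,210,340); cv2.imwrite("pics/c5.png",cv2.resize(c["frame"][b[0]:b[1],b[2]:b[3],::-1],None,fx=4,fy=4,interpolation=2))
E
```

```text
xy [ -0.33 -69.84] z 43.98 f [ 0.17 -0.43 -0.2 ] w 92.88 t 43.83
 xy [-124.9   184.31] z 249.69 f [ 0.12 -0.82  0.13] w 93.22 t 46.07
scene [9.52005161 0.98258619] 2.0837159644445267 284
knob 34 [ -2.49435398 -70.25619716] [ -2.46161853 -70.22933175]
top [8.0029113  2.15097301] 4.834212908102812 162
knob 22 [ -4.27644601 -68.25682219] [ -2.46161853 -70.22933175]
```

View pics/c5.png

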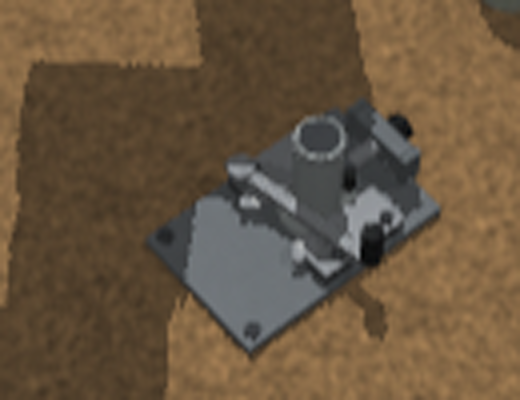

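```bash
python3 -c "
from h import *
print(arm.hand_in())"
```

```text
the job is handed in; nothing more can be done
None
```

The barrel is in the slot with its flange under the plate, and the lever clamps it against the buffer; my estimates of the nip run from about 4 to 10 N (proper range 4 to 16 N), and the job was handed in at about 46 s.

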